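# Hold the drag of a sliding-door trolley at the index

### The job

Check the drag of the sliding-door trolley on the tester: take it by its orange post and draw it along the track towards the far buffer so that the black needle comes up to the red index and stays on it for a good five seconds without a break. Then bring the needle back to rest at zero (it only settles while the post is held still) and let go, leaving the trolley standing on the track. Never swing the needle past the red end marks, run the trolley against the far buffer, touch the gauge, or disturb the things lying around.

Things in the scene. Friction and masses are not known exactly. Their poses are not given: they have to be found in the camera images.
- tester: Blue tester bed fixed to the bench, 110 wide x 520 long x 60 mm high. Origin: centre of its underside. Its y axis runs along the track in the drawing direction (from the start buffer to the far buffer); its x axis points to the gauge. A light track floats inside on rollers and is not to be touched.
- trolley_grip (a point): Grip point on the axis of the trolley's orange upright post: round, 25 mm diameter, standing from 74 to 140 mm above the bench (the point is 112 mm up). The post stands on a grey trolley block (48 x 60 mm, top at 74 mm) that slides along the track; trolley mass about 0.35 kg.
- trolley (a joint): Trolley position on the floating track, m: 0 at the start buffer (starts within 0.03 of it), 0.34 at the far buffer. A viscous brake, nominal 84 N per m/s, acts between trolley and track; it pulls the track along, whose rack turns the needle by a 12 mm radius pinion (track shift = 0.012 m x needle angle; the post's travel over the bench = trolley value + track shift).
- needle (a joint): Angle of the black needle, rad: 0 upright at rest, positive leaning in the drawing direction; red end marks at +-1.0. Inertia x acceleration = 84 x 0.012 x trolley joint speed - stiffness x sin(angle), nominal 0.0074 kg m2 and 0.036 N m/rad; both differ together by up to 50 percent in each rocker, so the speed for a reading (nominal 0.020 m/s for 0.6 rad) is not known beforehand.
- needle_tip (a point): Tip of the black needle, 104 mm from its axle, which is 135 mm up and parallel to the tester's x axis. The needle is one with a rocker beam 220 mm long with brass end weights, nominal 0.6 kg. Natural swing about 2.8 s; damped (ratio about 0.3 to 0.6) while the post is held still, hardly at all when it is free. It falls back whenever the trolley stops.
- index (a joint): Angle of the red index on the rim of the white half-round scale, rad, same zero and sense as needle; the reading to be held. Set between 0.45 and 0.75, does not move.
- index_tip (a point): Point at the lower end of the red index, 104 mm from the axle: where the needle tip is when it is on the index.
- gauge: Gauge stand with the white half-round scale, needle, rocker beam and index, fixed beside the tester, 150 mm from the track's centre line on the side away from the robot; foot 90 x 240 mm, about 285 mm high over the index. Origin: centre of the column's underside. Not to be touched.
- padlock: Brass padlock standing on the bench, 50 x 22 x 78 mm, origin at its underside. Bystander.
- screwdriver: Loose screwdriver lying on the bench. Bystander.
- carton: Cardboard box 70 x 100 x 45 mm, origin at its underside. Bystander.
- tin: Round green-banded tin, 68 mm diameter, 40 mm high, origin at its underside. Bystander.

How it is judged:
By the outcome, as a careful person would: the job done as asked, in the order asked, and still so for the second after the job is handed in, with the robot touching nothing.
It also fails if it takes over 59 s, if anything falls off the work surface, if the arm or the gripper's body presses on something with over 40 N, if the wrist force passes 120 N, or if a joint passes its speed limit or range.

### The arm

A 6-joint arm with a two-finger parallel gripper is mounted at the origin on the work surface. World frame = base frame: x ahead of the robot, y to its left, z up, the work surface at z = 0. Lengths are in m, angles in degrees, forces in N, time in s.
With the tool pointing down it reaches from about 0.25 to 0.725 m from the base axis. Payload 9.7 kg.
Tool frame: the origin (TCP) lies between the finger pads; the fingertips stand 19 mm ahead of it and the grasp point (between the pads) is the TCP; z points along the fingers, y is the line along which they close (so a half turn about z gives the same grasp; the last joint's range is limited). The gripper opens to 85 mm and grips with 20 to 120 N. Pads are 22 mm wide; open, the fingers measure 114 mm over their backs; the gripper's body (76 mm by 85 mm) begins 54 mm behind the grasp point. The pads swing forward as they close: fully open they stand 13 mm farther back than shut.
Start: joints at [63.656, 4.979, 10.078, 95.1, 0, 90], TCP at [0.244, 0.493, 0.25] pointing down, gripper open.
Joint ranges: [-179.16, 179.16], [-48.56, 103.87], [-65.8, 70.77], [-126.05, 130.52], [-82.76, 87.17], [-180, 180]. Speed limits (degrees/s): [127.2, 127.2, 147.25, 180, 180, 180].

### API

Orientations are given as [roll, pitch, yaw] about the fixed x, y, z axes, in that order (R = Rz(yaw) Ry(pitch) Rx(roll)).
In Python, from workcell import bot gives the robot as it stands. The module is installed in compiled form; this text tells all that it offers.
- The arm moves only by the shell command python3 -m crank 'ROWS' [OPENING] [FORCE]. ROWS is JSON, a list that holds one entry, the list of rows, each a list of 6 numbers: the shift along the world's x, y, z as a fraction of full scale, then the turn, a rotation vector about the world's x, y, z as a fraction of full scale. In form: [[[x, y, z, wx, wy, wz], ...]]. A call has 1 to 20 rows; each row shifts and turns the commanded pose from where the row before left it; what a row does not reach is not made up. Full scale, the value 1, is 20 mm for a shift and 0.12 rad for a turn. A row lasts 1/12 s, in which the tool goes at most 41.7 mm and 7.16 degrees, less where a joint would pass 70% of its speed; a pose out of reach is approached as far as the arm can. A call with a number of a shift or a turn outside -1 to 1 is refused whole. A call with a gripper value outside its range is refused whole. OPENING is the opening, from 0 (shut) to 1 (fully open), set as the call begins (- or left out, the last holds). The fingers move at their own pace and stop on an object; FORCE is the grip in N (left out, the last holds). Time passes only in rows, so rows that do not move let the fingers close. It gives the time, the measured TCP pose, the force, the opening and the grip force at its end, in the units of the state.
- bot.get_obs(): the state, without advancing time (a new reading comes with each control period).
- bot.camera(name): name is "scene" or "top" or "wrist"; returns the picture (480x640x3 uint8, red, green, blue); there is no depth.
- bot.camera_model(name): a dict with "vertical_fov" (degrees; the focal length in pixels is half the picture's height over the tangent of half this angle, whatever the lens; pixels are square), "cx", "cy" (the principal point, pixels), "k1" (the pictures are not rectified: a ray, as slopes to the right and down, at radius r is drawn at 1 + k1 r^2 times it, then the intrinsics apply), "R" (3x3) and "t" (3): a world point X has camera coordinates R X + t. Camera axes: x right, y down, z forward; pixel columns grow to the right and rows downward; lengths in m; the calibration is good to about 2 mm. A picture is of the moment at which its call begins: read the wrist's pose just before it. camera_model takes no time and is no camera call; for the wrist camera it gives the pose at the moment of the call.
- bot.job_done(): hands the job in; it is judged then, once.
The state is a dict: "time": time; "q": joint angles; "qd": joint speeds; "joint_efforts": joint torques, N m; "ee_pos": TCP position; "tcp_rot": TCP orientation; "wrist_force": force on the tool from outside, world axes, zero at the start; "torque": the same for the moment, N m; "opening": finger opening in m; "grasp_force": force on a finger pad.
Only numpy, scipy, OpenCV 4.12 (cv2) and the standard library are available. Lean on these libraries where they do the work, as an engineer would, in place of code of your own. Each camera call takes 0.05 s, during which the arm holds its last target. There are 200 camera calls.

## Working session

There is one attempt and no reset: what is moved stays moved. The work goes in short steps, Python scripts to look and compute and a shell command to move; the robot and the scene stay as the last step left them, time stands still between calls to the robot, and variables do not carry over. Pictures are saved under pics/ and viewed, at most 12 in all, crops included, and the job is handed in when it is done.

```bash
mkdir -p pics
python3 - <<'E'
from workcell import bot
import cv2,json
import numpy as np
o=bot.get_obs();print(o)
for n in("scene","top"):
    m=bot.camera_model(n);print(n,{k:np.round(v,4).tolist() for k,v in m.items() if not isinstance(v,str)})
    cv2.imwrite(f"pics/{n}0.png",bot.camera(n)[:,:,::-1])
E
```

```text
{'time': 0.0, 'q': array([6.36562738e+01, 5.00914220e+00, 1.00334896e+01, 9.50997912e+01,
       4.33622749e-04, 9.00008171e+01]), 'qd': array([-0.02806892, -0.08770031, -0.02751483, -0.00742926,  0.08590117,
        0.10535311]), 'joint_efforts': array([-6.41865408e-04, -5.20385456e+01,  4.64802146e+01,  1.61797414e-02,
        9.26259372e-05,  8.05700093e-07]), 'ee_pos': array([0.24396843, 0.49269017, 0.24959321]), 'tcp_rot': array([-1.79924556e+02, -4.32546476e-04,  1.53655456e+02]), 'wrist_force': array([-0.15647745, -0.79380107,  0.45651721]), 'torque': array([-0.00423199, -0.01867594, -0.04087519]), 'grasp_force': 0.0, 'opening': 0.08542702196338346}
scene {'vertical_fov': 50.9383, 'cx': 316.5198, 'cy': 239.8836, 'k1': 0.0143, 'R': [[0.7989, 0.6014, 0.0097], [0.4942, -0.6472, -0.5805], [-0.3428, 0.4685, -0.8142]], 't': [-0.4034, -0.1675, 1.592]}
top {'vertical_fov': 43.1072, 'cx': 323.9556, 'cy': 246.6157, 'k1': -0.1838, 'R': [[-0.0137, -0.9999, 0.0066], [-0.9981, 0.0133, -0.0594], [0.0593, -0.0074, -0.9982]], 't': [-0.0064, 0.4866, 1.9614]}
```

View pics/scene0.png

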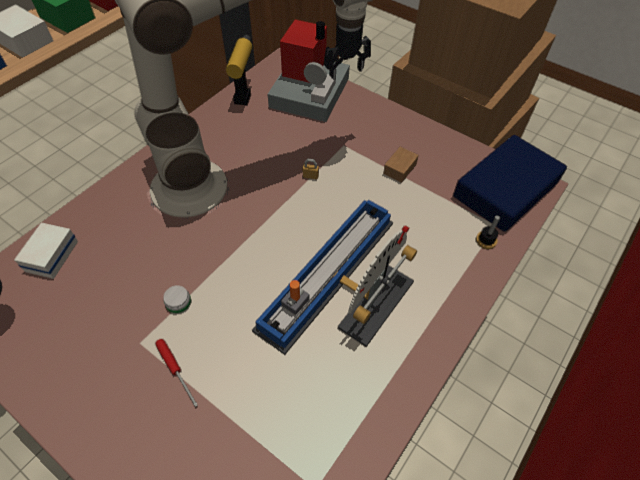

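View pics/top0.png

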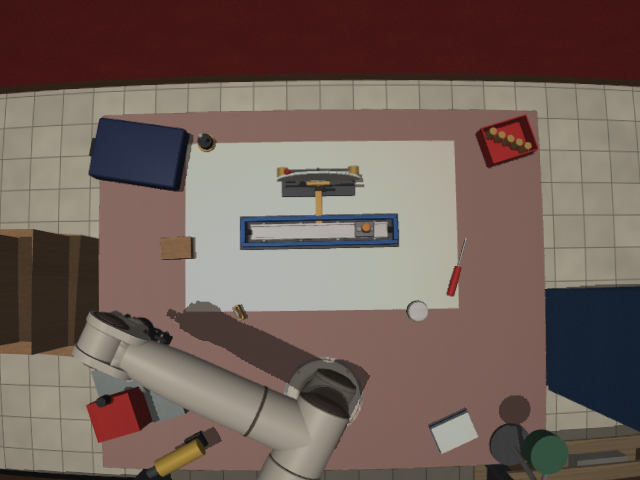

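The top view shows the tester lying along world y, with the trolley and its orange post at px (366,227) near the −y end. The gauge is on the far side, around (320,180). In the scene view the post is at (295,290) and the gauge at (380,280). Next I'll zoom on the gauge.

```bash
cat > h.py <<'E'
from workcell import bot
import cv2, numpy as np
def K(m): f=240/np.tan(np.radians(m["vertical_fov"])/2); return f,m["cx"],m["cy"]
def proj(m,X):
    c=np.atleast_2d(X)@np.array(m["R"]).T+m["t"]; s=c[:,:2]/c[:,2:]
    s=s*(1+m["k1"]*(s**2).sum(1,keepdims=True)); f,cx,cy=K(m); return s*f+[cx,cy]
def ray(m,p):
    f,cx,cy=K(m); d=(np.atleast_2d(p)-[cx,cy])/f; s=d.copy()
    for _ in range(20): s=d/(1+m["k1"]*(s**2).sum(1,keepdims=True))
    R=np.array(m["R"]); v=np.c_[s,np.ones(len(s))]@R; return -R.T@np.array(m["t"]), v/np.linalg.norm(v,axis=1,keepdims=True)
def onplane(m,p,ax,val):
    o,v=ray(m,p); return o+v*((val-o[ax])/v[:,ax])[:,None]
E
python3 - <<'E'
from h import *
s=cv2.imread("pics/scene0.png");t=cv2.imread("pics/top0.png")
ms=bot.camera_model("scene");mt=bot.camera_model("top")
hsv=cv2.cvtColor(t,cv2.COLOR_BGR2HSV)
def comps(mask,mn=15):
    n,l,st,c=cv2.connectedComponentsWithStats(mask.astype(np.uint8)); return [(st[i].tolist(),c[i].round(1).tolist(),(l==i)) for i in range(1,n) if st[i,4]>=mn]
bl=cv2.inRange(hsv,(100,120,60),(125,255,255))>0; bl[:200]=0;bl[255:]=0;bl[:,:230]=0;bl[:,405:]=0
ys,xs=np.nonzero(bl);P=np.c_[xs,ys].astype(np.float32);r=cv2.minAreaRect(P);print(r)
box=onplane(mt,cv2.boxPoints(r),2,.06);print(box.round(4),"centre",box.mean(0))
orr=cv2.inRange(hsv,(3,130,120),(18,255,255))>0
for a in comps(orr): print("orange top",a[:2],onplane(mt,[a[1]],2,.14).round(4))
h2=cv2.cvtColor(s,cv2.COLOR_BGR2HSV);o2=cv2.inRange(h2,(3,150,120),(14,255,255))>0
for a in comps(o2): print("orange scene",a[:2])
a=cv2.resize(s[215:350,320:425],None,fx=5,fy=4.4*5/4.4,interpolation=cv2.INTER_CUBIC)
a=a[:600] if a.shape[0]>600 else a
cv2.imwrite("pics/z1.png",a);print(a.shape)
print("cams",-np.array(ms["R"]).T@ms["t"],-np.array(mt["R"]).T@mt["t"])
E
```

```text
((318.9989013671875, 230.4479522705078), (29.472768783569336, 156.44522094726562), 88.80650329589844)
[[ 0.581   0.2528  0.06  ]
 [ 0.5849 -0.2475  0.06  ]
 [ 0.4904 -0.2473  0.06  ]
 [ 0.4867  0.2512  0.06  ]] centre [0.53577067 0.00231291 0.06      ]
orange top ([490, 128, 16, 11, 88], [497.8, 132.6]) [[ 0.8323 -0.5658  0.14  ]]
orange top ([507, 134, 8, 9, 46], [510.6, 137.7]) [[ 0.8162 -0.607   0.14  ]]
orange top ([516, 138, 7, 8, 42], [519.2, 141.3]) [[ 0.8048 -0.6347  0.14  ]]
orange top ([525, 142, 6, 7, 33], [527.7, 145.0]) [[ 0.7931 -0.6623  0.14  ]]
orange top ([350, 167, 7, 7, 41], [353.2, 169.6]) [[ 0.7154 -0.1054  0.14  ]]
orange top ([278, 168, 8, 8, 45], [280.9, 170.8]) [[0.7146 0.1173 0.14  ]]
orange top ([307, 181, 22, 4, 56], [317.6, 182.8]) [[0.6755 0.0048 0.14  ]]
orange top ([316, 191, 6, 14, 54], [318.5, 196.1]) [[0.6343 0.0025 0.14  ]]
orange top ([362, 223, 8, 8, 50], [365.6, 226.6]) [[ 0.5386 -0.1401  0.14  ]]
orange scene ([290, 280, 9, 9, 64], [294.1, 284.3])
(600, 525, 3)
cams [ 0.95080474 -0.61170647  1.20293791] [3.69391111e-01 1.61245347e-03 1.98682871e+00]
```

View pics/z1.png

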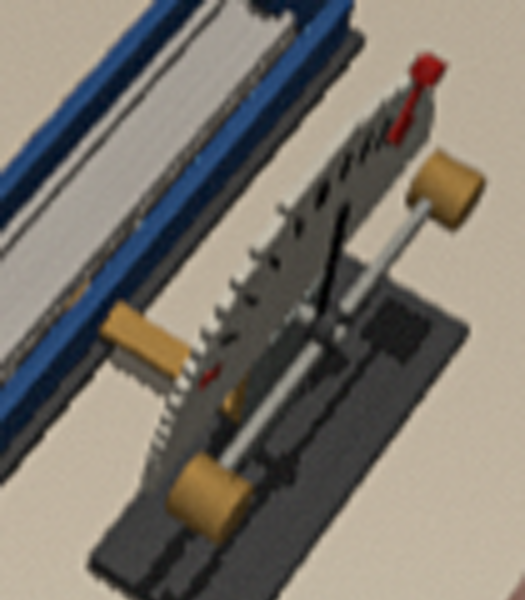

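The crop shows the needle upright, on the camera side of the scale. Its tip is at scene px (388.6,256.6). The red index runs from (406,228) down to (399,243), and the brass weights are at (362,314) and (409,253). I'll measure needle angle from the brass weights.

```bash
cat >> h.py <<'E'
XW=0.715
def brass(s):  # s: BGR; returns scene pixel centroids of the two brass weights
    h=cv2.cvtColor(s,cv2.COLOR_BGR2HSV); m=cv2.inRange(h,(12,120,60),(28,255,255)); m[:200]=0;m[350:]=0;m[:,:335]=0;m[:,445:]=0
    n,l,st,c=cv2.connectedComponentsWithStats(m); return [(c[i],st[i,4]) for i in range(1,n) if st[i,4]>=20]
E
python3 - <<'E'
from h import *
s=cv2.imread("pics/scene0.png");m=bot.camera_model("scene")
for c,a in brass(s): print(c.round(2),a,onplane(m,[c],0,XW).round(4), onplane(m,[c],2,.135).round(4))
print("needle tip z=.239",onplane(m,[[388.6,256.6]],2,.239).round(4),"axle",onplane(m,[[385,279]],2,.135).round(4))
h=cv2.cvtColor(s,cv2.COLOR_BGR2HSV);r=(cv2.inRange(h,(0,120,60),(6,255,255))|cv2.inRange(h,(172,120,60),(180,255,255)))
r[:215]=0;r[300:]=0;r[:,:340]=0;r[:,:][:,425:]=0
ys,xs=np.nonzero(r);print(list(zip(xs.tolist(),ys.tolist())))
for x in(.685,.69,.695,.70,.705,.71): print(x,[ (lambda q:(round(float(np.hypot(q[1]-.004,q[2]-.135)),4),round(float(np.arctan2(q[1]-.004,q[2]-.135)),3)))(onplane(m,[p],0,x)[0]) for p in([398.8,243],[406,228.5])])
E
```

```text
[409.02 252.3 ] 125 [[0.715  0.1095 0.1438]] [[0.713  0.1154 0.135 ]]
[348.45 282.57] 129 [[ 0.715  -0.1861  0.3902]] [[ 0.641  -0.0525  0.135 ]]
[366.43 294.67] 21 [[ 0.715  -0.0977  0.2188]] [[ 0.6949 -0.0539  0.135 ]]
[361.14 314.  ] 185 [[ 0.715  -0.1073  0.1403]] [[ 0.7138 -0.1048  0.135 ]]
needle tip z=.239 [[0.705  0.0058 0.239 ]] axle [[0.7069 0.0106 0.135 ]]
[(404, 226), (405, 226), (406, 226), (403, 227), (404, 227), (405, 227), (406, 227), (407, 227), (402, 228), (403, 228), (404, 228), (405, 228), (406, 228), (407, 228), (408, 228), (402, 229), (403, 229), (404, 229), (405, 229), (406, 229), (407, 229), (403, 230), (404, 230), (405, 230), (406, 230), (407, 230), (403, 231), (404, 231), (405, 231), (406, 231), (403, 232), (404, 232), (402, 233), (403, 233), (402, 234), (403, 234), (401, 235), (402, 235), (401, 236), (402, 236), (400, 237), (401, 237), (402, 237), (400, 238), (401, 238), (402, 238), (399, 239), (400, 239), (401, 239), (402, 239), (398, 240), (399, 240), (400, 240), (401, 240), (398, 241), (399, 241), (400, 241), (397, 242), (398, 242), (399, 242), (400, 242), (398, 243), (399, 243), (363, 288), (361, 289), (362, 289), (363, 289), (360, 290), (361, 290), (362, 290), (360, 291), (361, 291), (360, 292)]
0.685 [(0.1036, 1.261), (0.14, 1.077)]
0.69 [(0.0994, 1.031), (0.1387, 0.909)]
0.695 [(0.1007, 0.794), (0.1413, 0.742)]
0.7 [(0.1073, 0.575), (0.1476, 0.586)]
0.705 [(0.1184, 0.389), (0.1571, 0.445)]
0.71 [(0.1328, 0.239), (0.1694, 0.323)]
```

Run:
```python
from h import *
s=cv2.imread("pics/scene0.png");t=cv2.imread("pics/top0.png");ms=bot.camera_model("scene");mt=bot.camera_model("top")
def tri(a,b):
    o1,v1=ray(ms,[a]);o2,v2=ray(mt,[b]);v1,v2=v1[0],v2[0]
    k=np.linalg.lstsq(np.c_[v1,-v2],o2-o1,rcond=None)[0];p,q=o1+k[0]*v1,o2+k[1]*v2;return ((p+q)/2).round(4),round(float(np.linalg.norm(p-q)),4)
h=cv2.cvtColor(t,cv2.COLOR_BGR2HSV);r=cv2.inRange(h,(0,100,50),(6,255,255))|cv2.inRange(h,(172,100,50),(180,255,255))
r[:150]=0;r[205:]=0;r[:,:260]=0;r[:,380:]=0
n,l,st,c=cv2.connectedComponentsWithStats(r)
for i in range(1,n):print("red top",st[i],c[i].round(1))
print("w+",tri([409.02,252.3],[280.9,170.8]),"w-",tri([361.14,314],[353.2,169.6]))
i=[j for j in range(1,n) if st[j,4]>5]
for j in i: print("head",tri([404.8,228.5],c[j]))
print("post",tri([294.1,284.3],[365.6,226.6]))
z=cv2.resize(t[150:205,265:375],None,fx=7,fy=7,interpolation=cv2.INTER_CUBIC);cv2.imwrite("pics/z2.png",z)
```

```text
red top [284 169   9   5  26] [287.5 171.4]
w+ (array([0.7142, 0.1167, 0.1346]), 0.0032) w- (array([ 0.7151, -0.1059,  0.1383]), 0.0015)
head (array([0.6936, 0.0922, 0.2456]), 0.0022)
post (array([ 0.5391, -0.1397,  0.1396]), 0.0014)
```

View pics/z2.png

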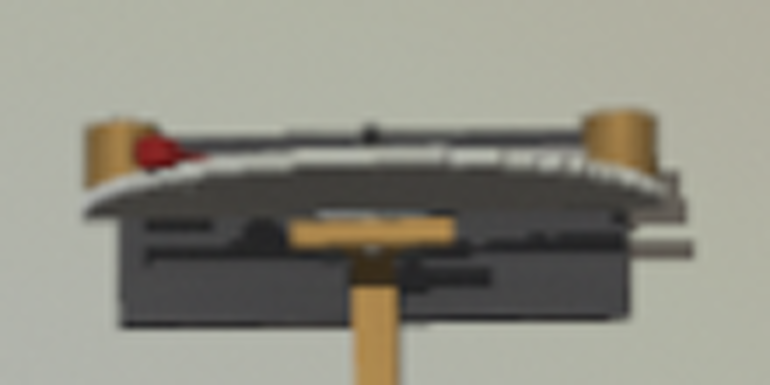

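The crop shows the index head at top px (286.7,171.5), the stem's lower end at about (294,172.3), and the needle tip at (318,169).

Run:
```python
from h import *
ms=bot.camera_model("scene");mt=bot.camera_model("top")
def tri(a,b):
    o1,v1=ray(ms,[a]);o2,v2=ray(mt,[b]);v1,v2=v1[0],v2[0]
    k=np.linalg.lstsq(np.c_[v1,-v2],o2-o1,rcond=None)[0];p,q=o1+k[0]*v1,o2+k[1]*v2;return (p+q)/2
A=np.array([.0054,.1362])
for n,a,b in(("head",[404.7,228.4],[286.4,171.3]),("head",[404.7,228.4],[286.9,171.3]),("low",[398.6,242.8],[293.8,172.2]),("low",[398.6,242.8],[294.5,172.2]),("needle",[388.3,256.3],[317.6,168.6])):
    p=tri(a,b);d=p[1:]-A;print(n,p.round(4),"r",np.hypot(*d).round(4),"ang",np.arctan2(*d).round(3))
# predicted tip / weight tracks
for a in np.arange(0,1,.1):
    f=lambda x,r,b:proj(ms,[[x,A[0]+r*np.sin(b),A[1]+r*np.cos(b)]])[0].round(1)
    print(round(a,1),f(.7075,.104,a),f(.7145,.11,a+np.pi/2),f(.7145,.11,a-np.pi/2))
```

```text
head [0.6935 0.0948 0.2433] r 0.1395 ang 0.696
head [0.6936 0.0935 0.2447] r 0.1397 ang 0.682
low [0.696  0.0742 0.2092] r 0.1003 ang 0.755
low [0.6961 0.0723 0.2113] r 0.1006 ang 0.728
needle [0.7026 0.0051 0.2387] r 0.1025 ang -0.003
0.0 [389.5 257. ] [409.6 252.3] [361.5 313.9]
0.1 [391.9 254.1] [408.8 254.9] [362.  311.5]
0.2 [394.1 251.6] [407.8 257.6] [362.8 308.8]
0.3 [396.3 249.3] [406.6 260.6] [363.8 305.8]
0.4 [398.3 247.5] [405.3 263.7] [365.1 302.5]
0.5 [400.1 246. ] [403.7 266.9] [366.7 299. ]
0.6 [401.7 244.8] [402.1 270.3] [368.4 295.2]
0.7 [403.1 244.1] [400.3 273.7] [370.4 291.3]
0.8 [404.3 243.7] [398.3 277.2] [372.6 287.2]
0.9 [405.3 243.7] [396.3 280.8] [374.9 283. ]
```

```bash
python3 -m crank '[[[0.46,-0.99,0.2,0,0,-0.29],[0.46,-0.99,0.2,0,0,-0.29],[0.46,-0.99,0.2,0,0,-0.29],[0.46,-0.99,0.2,0,0,-0.29],[0.46,-0.99,0,0,0,-0.29],[0.46,-0.99,0,0,0,-0.29],[0.46,-0.99,0,0,0,-0.29],[0.46,-0.99,0,0,0,-0.29],[0.46,-0.99,0,0,0,-0.29],[0.46,-0.99,0,0,0,-0.29],[0.46,-0.99,0,0,0,-0.29],[0.46,-0.99,0,0,0,-0.29],[0.46,-0.99,0,0,0,-0.29],[0.46,-0.99,0,0,0,-0.29],[0.46,-0.99,0,0,0,-0.29],[0.46,-0.99,0,0,0,-0.29]]]' 1 && python3 -m crank '[[[0.46,-0.99,0,0,0,-0.29],[0.46,-0.99,0,0,0,-0.29],[0.46,-0.99,0,0,0,-0.29],[0.46,-0.99,0,0,0,-0.29],[0.46,-0.99,0,0,0,-0.29],[0.46,-0.99,0,0,0,-0.29],[0.46,-0.99,0,0,0,-0.29],[0.46,-0.99,0,0,0,-0.29],[0.46,-0.99,0,0,0,-0.29],[0.46,-0.99,0,0,0,-0.29],[0.46,-0.99,0,0,0,-0.29],[0.46,-0.99,0,0,0,-0.29]]]'
python3 - <<'E'
from h import *
o=bot.get_obs();m=bot.camera_model("wrist");w=bot.camera("wrist");cv2.imwrite("pics/w1.png",w[:,:,::-1])
import pickle;pickle.dump(m,open("w1.pkl","wb"))
print(o["time"],o["ee_pos"],o["tcp_rot"],o["q"]);print(m, -np.array(m["R"]).T@m["t"])
E
```

```text
time: 1.43
ee_pos: [0.3915, 0.175, 0.2661]
tcp_rot: [-180.0, -0.0, 121.7]
wrist_force: [-0.4, 0.3, 0.4]
opening: 0.0853
grasp_force: 0.0
time: 2.43
ee_pos: [0.5019, -0.0626, 0.266]
tcp_rot: [-180.0, -0.0, 97.7]
wrist_force: [-0.5, 0.3, -0.3]
opening: 0.0857
grasp_force: 0.0
2.4333 [ 0.50189497 -0.06260319  0.2659588 ] [-1.79970067e+02 -9.76242934e-03  9.77216316e+01] [-7.11092267e+00 -6.91778648e-01  5.98659758e+00  9.67098110e+01
  1.77441527e-03  7.51674427e+01]
{'vertical_fov': 64.01384012446405, 'cx': 315.1760845782946, 'cy': 233.40628081612127, 'k1': -0.015649386190804505, 'R': array([[ 9.91032021e-01,  1.33624183e-01, -3.32846806e-04],
       [ 1.26757825e-01, -9.39313188e-01,  3.18783922e-01],
       [ 4.22845938e-02, -3.15967265e-01, -9.47827358e-01]]), 't': array([-0.48992837, -0.16907657,  0.35481436])} [0.4919633  0.01876015 0.39003857]
```

View pics/w1.png

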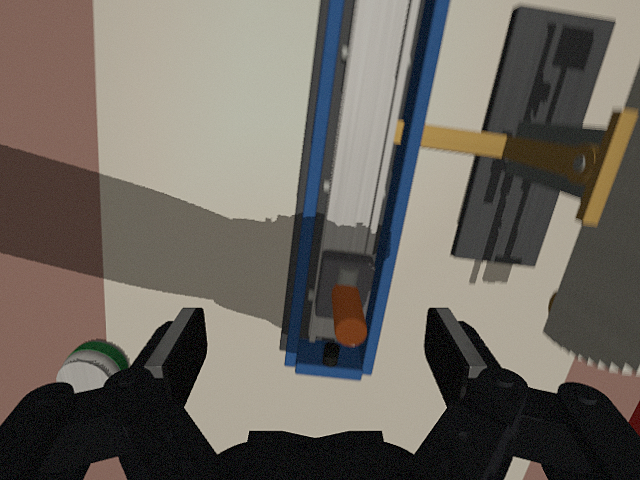

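The wrist view shows the post at (350,325), with its base at (347,272), and the gauge cut off at the right edge. The index is out of view. I'll go up and over for a closer look before gripping.

```bash
python3 -m crank '[[[0.6,0.6,1,0,0,-0.16],[0.6,0.7,1,0,0,-0.16],[0.7,0.8,1,0,0,-0.16],[0.7,0.8,1,0,0,-0.16],[0.8,0.8,1,0,0,-0.16],[0.8,0.9,1,0,0,-0.16],[0.7,0.9,0.8,0,0,-0.16],[0,0,0,0,0,0],[0,0,0,0,0,0]]]'
python3 - <<'E'
from h import *
o=bot.get_obs();m=bot.camera_model("wrist");w=bot.camera("wrist");cv2.imwrite("pics/w2.png",w[:,:,::-1])
import pickle;pickle.dump(m,open("w2.pkl","wb"));print(o["ee_pos"],o["tcp_rot"])
E
```

```text
time: 3.23
ee_pos: [0.6008, 0.0495, 0.4014]
tcp_rot: [-180.0, 0.0, 90.2]
wrist_force: [-0.3, -0.1, -0.3]
opening: 0.0855
grasp_force: 0.0
[0.60078675 0.04945751 0.40142847] [-1.79962716e+02  8.07052915e-03  9.02328635e+01]
```

View pics/w2.png

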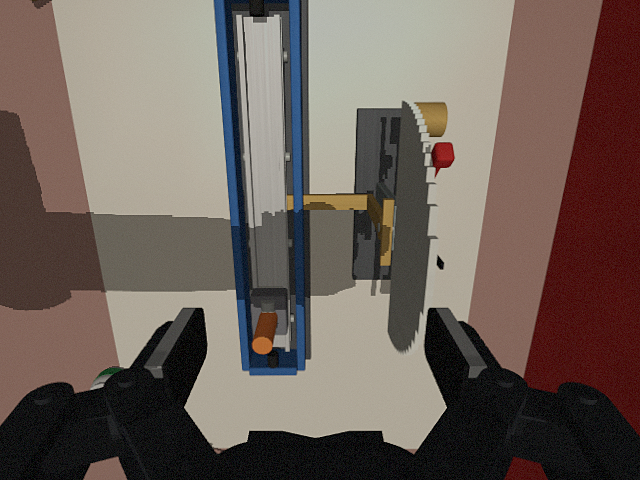

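The wrist view now shows the index head at about (443,155), its lower point at (437,175), the needle tip at (441,263), and the post top at (262,345). I'll triangulate these against the scene view.

Run:
```python
from h import *
import pickle
ms=bot.camera_model("scene");mt=bot.camera_model("top");mw=pickle.load(open("w2.pkl","rb"))
def tri(*obs):
    M=np.zeros((3,3));b=np.zeros(3)
    for m,p in obs:
        o,v=ray(m,[p]);P=np.eye(3)-np.outer(v[0],v[0]);M+=P;b+=P@o
    x=np.linalg.solve(M,b);return x,[ (proj(m,x)[0]-p).round(1).tolist() for m,p in obs]
w=cv2.imread("pics/w2.png");h=cv2.cvtColor(w,cv2.COLOR_BGR2HSV)
r=cv2.inRange(h,(0,120,60),(6,255,255))|cv2.inRange(h,(172,120,60),(180,255,255));r[:,:425]=0;r[:,460:]=0;r[:130]=0;r[190:]=0
ys,xs=np.nonzero(r);
for y in range(ys.min(),ys.max()+1):print(y,xs[ys==y].min(),xs[ys==y].max(),end="; ")
hd=ys<167;H=np.array([(xs[hd].min()+xs[hd].max())/2,(ys[hd].min()+ys[hd].max())/2]);print("\nheadpx",H)
L=[437.,176.5]
d=cv2.inRange(w,(0,0,0),(40,40,40));d[:,:434]=0;d[:,448:]=0;d[:250]=0;d[275:]=0
yy,xx=np.nonzero(d);N=[xx.mean(),yy.min()];print("needle",xx.min(),xx.max(),yy.min(),yy.max(),xx[yy<yy.min()+2].mean())
N=[xx[yy<yy.min()+3].mean(),yy.mean()]
A=np.array([.0054,.1362])
S=lambda n,x:(print(n,x[0].round(4),x[1],"r",np.hypot(*(x[0][1:]-A)).round(4),"ang",np.arctan2(*(x[0][1:]-A)).round(3)))
S("head",tri((ms,[404.7,228.4]),(mw,H)));S("head3",tri((ms,[404.7,228.4]),(mw,H),(mt,[286.6,171.3])))
S("low",tri((ms,[398.4,243]),(mw,L)));S("needle",tri((ms,[388.4,256.3]),(mw,N)))
o=cv2.inRange(h,(5,150,150),(18,255,255));o[:,:240]=0;o[:,290:]=0;o[:310]=0;ys,xs=np.nonzero(o);print("post px",xs.min(),xs.max(),ys.min(),ys.max(),np.median(xs),np.median(ys))
c=[xs.mean(),ys.mean()];print(onplane(mw,[c],2,.14),onplane(mw,[[xs.mean(),345]],2,.14))
```

```text
143 436 450; 144 435 451; 145 435 452; 146 434 452; 147 434 452; 148 433 452; 149 434 452; 150 432 452; 151 433 453; 152 433 453; 153 431 453; 154 433 453; 155 433 453; 156 433 453; 157 433 454; 158 432 453; 159 432 453; 160 432 453; 161 434 452; 162 434 451; 163 433 451; 164 433 450; 165 433 450; 166 433 448; 167 436 446; 168 436 439; 169 436 438; 170 436 438; 171 436 437; 172 436 437; 173 435 436; 174 435 436; 175 435 435; 176 435 435; 
headpx [442.5 154.5]
needle 437 443 256 268 438.0
head [0.6938 0.0967 0.2416] [[0.4, -0.0], [-1.2, 0.7]] r 0.1395 ang 0.714
head3 [0.6938 0.0957 0.2421] [[0.2, 0.1], [-1.1, 2.2], [-0.5, -0.0]] r 0.1392 ang 0.706
low [0.6987 0.0737 0.2114] [[1.6, -0.1], [-4.2, 2.3]] r 0.1016 ang 0.737
needle [0.703  0.0087 0.235 ] [[-0.1, -0.0], [0.2, -0.1]] r 0.0988 ang 0.033
post px 253 271 337 353 262.0 345.0
[[ 0.53967018 -0.13705181  0.14      ]] [[ 0.53967579 -0.13691841  0.14      ]]
```

Index angle comes out at about 0.69 rad. Next I'll go down around the post with the fingers closing across the track.

```bash
python3 -m crank '[[[-0.31,-0.94,-0.7,0,0,0],[-0.31,-0.94,-0.7,0,0,0],[-0.31,-0.94,-0.7,0,0,0],[-0.31,-0.94,-0.7,0,0,0],[-0.31,-0.94,-0.7,0,0,0],[-0.31,-0.94,-0.7,0,0,0],[-0.31,-0.94,-0.7,0,0,0],[-0.31,-0.94,-0.7,0,0,0],[-0.31,-0.94,-0.7,0,0,0],[-0.31,-0.94,-0.7,0,0,0],[0,0,-1,0,0,0],[0,0,-1,0,0,0],[0,0,-1,0,0,0],[0,0,-0.5,0,0,0],[0,0,0,0,0,0]]]'
python3 - <<'E'
from h import *
o=bot.get_obs();m=bot.camera_model("wrist");w=bot.camera("wrist")[:,:,::-1];t=bot.camera("top")[:,:,::-1]
h=cv2.cvtColor(np.ascontiguousarray(w),cv2.COLOR_BGR2HSV);o1=cv2.inRange(h,(3,150,90),(18,255,255));o1[:,:200]=0;o1[:,440:]=0
n,l,st,c=cv2.connectedComponentsWithStats(o1);cv2.imwrite("pics/w3.png",w)
for i in range(1,n):
    if st[i,4]>100: print(st[i],c[i], [onplane(m,[[st[i,0]+st[i,2]/2,y]],2,.14)[0].round(4) for y in (st[i,1]+st[i,3]-10,st[i,1]+st[i,3]-1)])
print(o["ee_pos"],o["tcp_rot"],o["time"])
E
```

```text
time: 4.53
ee_pos: [0.5354, -0.1396, 0.1895]
tcp_rot: [-179.8, -0.1, 90.1]
wrist_force: [-1.0, 0.0, -0.6]
opening: 0.0857
grasp_force: 0.0
[ 299  220   48   77 2876] [321.93706537 258.95027816] [array([ 0.5401, -0.1441,  0.14  ]), array([ 0.5402, -0.1491,  0.14  ])]
[ 0.53541155 -0.13958443  0.18947908] [-1.79760337e+02 -5.73196006e-02  9.00896792e+01] 4.5333
```

View pics/w3.png

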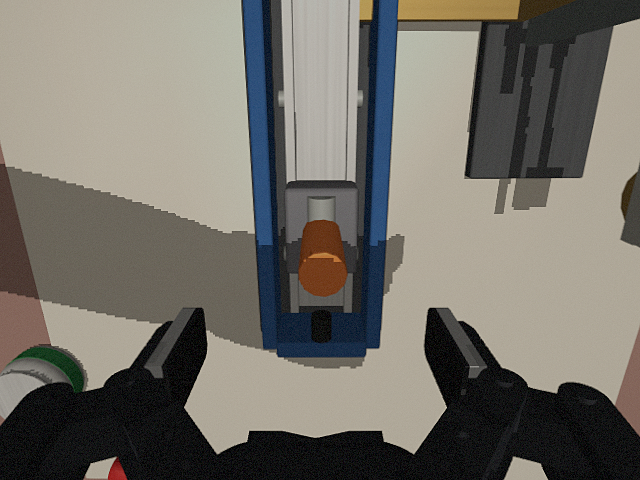

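The wrist view shows the post top centred at about (323,271), between the open pads but a few mm nearer +x than the TCP. Next is the rest of the descent.

```bash
python3 -m crank '[[[0.1,0.03,-0.9,0,0,0],[0,0.03,-0.9,0,0,0],[0,0,-0.9,0,0,0],[0,0,-0.9,0,0,0],[0,0,-0.25,0,0,0],[0,0,0,0,0,0],[0,0,0,0,0,0]]]'; python3 -c "
from h import *;print(bot.get_obs()['ee_pos'],bot.get_obs()['wrist_force'])"
```

```text
time: 5.22
ee_pos: [0.5401, -0.1384, 0.1167]
tcp_rot: [179.9, 0.0, 90.1]
wrist_force: [-0.2, 0.4, -0.1]
opening: 0.0851
grasp_force: 0.0
[ 0.54007955 -0.1384422   0.11671848] [-0.15484619  0.4057752  -0.13031937]
```

```bash
python3 -m crank '[[[-0.03,0,-0.2,0,0,0],[0,0,0,0,0,0],[0,0,0,0,0,0],[0,0,0,0,0,0],[0,0,0,0,0,0],[0,0,0,0,0,0],[0,0,0,0,0,0],[0,0,0,0,0,0],[0,0,0,0,0,0],[0,0,0,0,0,0]]]' 0 35
cat >> h.py <<'E'
A=np.array([.0054,.1362]); Z=np.array([409.02,252.3])
def wp(m,a): b=a+np.pi/2; return proj(m,[[.7145,A[0]+.11*np.sin(b),A[1]+.11*np.cos(b)]])[0]
def angle():
    m=bot.camera_model("scene"); t=bot.get_obs()["time"]; s=np.ascontiguousarray(bot.camera("scene")[:,:,::-1])
    h=cv2.cvtColor(s,cv2.COLOR_BGR2HSV); k=cv2.inRange(h,(12,120,60),(28,255,255)); k[:235]=0;k[305:]=0;k[:,:385]=0;k[:,425:]=0
    n,l,st,c=cv2.connectedComponentsWithStats(k); i=1+np.argmax(st[1:,4]); g=np.linspace(-1.2,1.2,481)
    tr=np.array([wp(m,a) for a in g])+Z-wp(m,0); d=np.linalg.norm(tr-c[i],axis=1); j=d.argmin()
    with open("log.txt","a") as f: f.write(f"{t:.3f} {g[j]:.3f} {bot.get_obs()['ee_pos'][1]:.5f}\n")
    return t,g[j],d[j].round(2),int(st[i,4]),s
E
python3 - <<'E'
from h import *
t,a,d,n,s=angle();o=bot.get_obs();print(t,a,d,n,o["ee_pos"],o["wrist_force"],o["opening"],o["grasp_force"])
E
```

```text
time: 6.05
ee_pos: [0.5388, -0.1384, 0.1118]
tcp_rot: [-180.0, 0.0, 90.1]
wrist_force: [-6.0, 0.9, 6.4]
opening: 0.0242
grasp_force: 34.3
6.05 0.0050000000000001155 0.06 127 [ 0.53875405 -0.13841422  0.11178904] [-4.38439843  0.71194322  5.14910807] 0.024230605887440054 34.2918062210083
```

```bash
python3 -m crank '[[[0,0.05,0,0,0,0],[0,0.05,0,0,0,0],[0,0.05,0,0,0,0],[0,0.05,0,0,0,0],[0,0.05,0,0,0,0],[0,0.05,0,0,0,0],[0,0.05,0,0,0,0],[0,0.05,0,0,0,0]]]'
python3 - <<'E'
from h import *
t,a,d,n,s=angle();o=bot.get_obs();print(t,a,d,n,o["time"],o["ee_pos"],o["wrist_force"])
E
```

```text
time: 6.77
ee_pos: [0.5387, -0.1305, 0.1118]
tcp_rot: [-180.0, 0.0, 90.1]
wrist_force: [-5.2, -0.5, 5.8]
opening: 0.0242
grasp_force: 34.3
6.7667 0.19000000000000017 0.07 121 6.8167 [ 0.53867637 -0.1302566   0.11175615] [-5.60745165 -0.38611102  5.59035837]
```

```bash
cat > sim.py <<'E'
import numpy as np, json, sys
from scipy.optimize import least_squares
def run(rows,s,b=1.,a0=0,w0=0,tq=()):
    # rows: list of (dt, dy m, label t_end); returns angle,rate after each
    J,k,B,r=.0074*s,.036*s,84*b,.012; a,w=a0,w0; out=[]
    for dt,dy in rows:
        n=max(1,round(dt/.002)); h=dt/n; v=dy/dt
        for _ in range(n):
            w+=h*(B*r*(v-r*w)-k*np.sin(a))/J; a+=h*w
        out.append((a,w))
    return np.array(out)
T=1/12; C=(.05,0.)
def seq(*p):  # p: 'c' camera or (n,frac)
    L=[]
    for e in p: L+= [C] if e=='c' else [(T,e[1]*.02)]*e[0]
    return L
def fit(rows,idx,obs,two=False):
    f=lambda p: [run(rows,p[0],p[1] if two else 1)[i,0]-o for i,o in zip(idx,obs)]+([.1*(p[1]-1)] if two else [])
    return least_squares(f,[1.,1.] if two else [1.]).x
E
python3 - <<'E'
from sim import *
h=seq((8,.05),'c')
p=fit(h,[7],[.185]);print(p, run(h,p[0])[-2:])
s=p[0];vs=.036*s*np.sin(.69)/1.008;print("vss",vs,"row",vs*T/.02,"zeta",.0121/2/np.sqrt(.0074*.036)/s)
E
```

```text
[1.27108361] [[0.18500008 0.39231681]
 [0.20279704 0.32239697]]
vss 0.028896142233681196 row 0.1204005926403383 zeta 0.2916178770501078
```

Run:
```python
from sim import *
from scipy.optimize import fsolve
h=seq((8,.05),'c')
for s in (1.2,1.27,1.34):
    a0,w0=run(h,s)[-1]
    for n in (6,8,10):
        g=lambda p:run(seq((1,1.6*p[0]),(n-1,p[0]),'c',(1,1.6*p[1]),(n-1,p[1])),s,1,a0,w0)[-1]-[.69,0]
        p=fsolve(g,[.12,.12]);L=seq((1,1.6*p[0]),(n-1,p[0]),'c',(1,1.6*p[1]),(n-1,p[1]));print(s,n,p.round(4),"mid",run(L,s,1,a0,w0)[n-1].round(3),"vss",(.036*s*np.sin(.69)/1.008*T/.02).round(4))
```

```text
1.2 6 [0.1059 0.0778] mid [0.524 0.647] vss 0.1137
1.2 8 [0.0891 0.0958] mid [0.551 0.406] vss 0.1137
1.2 10 [0.084  0.1041] mid [0.58  0.247] vss 0.1137
1.27 6 [0.1112 0.0804] mid [0.518 0.664] vss 0.1203
1.27 8 [0.0929 0.1002] mid [0.545 0.419] vss 0.1203
1.27 10 [0.0873 0.1094] mid [0.574 0.256] vss 0.1203
1.34 6 [0.1166 0.0829] mid [0.512 0.681] vss 0.1269
1.34 8 [0.0966 0.1045] mid [0.539 0.431] vss 0.1269
1.34 10 [0.0904 0.1146] mid [0.568 0.265] vss 0.1269
```

```bash
python3 -m crank '[[[0,0.147,0,0,0,0],[0,0.092,0,0,0,0],[0,0.092,0,0,0,0],[0,0.092,0,0,0,0],[0,0.092,0,0,0,0],[0,0.092,0,0,0,0],[0,0.092,0,0,0,0],[0,0.092,0,0,0,0]]]' | head -2
python3 - <<'E'
from h import *
from sim import *
from scipy.optimize import fsolve
t,a,d,n,s=angle();o=bot.get_obs();print(t,a,d,n,o["ee_pos"],o["wrist_force"])
h=seq((8,.05),'c',(1,.147),(7,.092),'c')
for two in(False,True):
    p=fit(h,[7,16],[.185,a-.005],two);b=p[1] if two else 1;s=p[0];r=run(h,s,b);print(p,r[7],r[16:])
    for n in (6,8):
        g=lambda q:run(seq((1,1.6*q[0]),(n//2-1,q[0]),(n//2,q[1])),s,b,*r[-1])[-1]-[.69,0]
        q=fsolve(g,[.12,.12]);print(n,q.round(4),"vss",.036*s*np.sin(.69)/1.008/b*T/.02)
E
```

```text
time: 7.48
ee_pos: [0.5386, -0.1147, 0.1118]
7.4833 0.5450000000000002 0.24 111 [ 0.53858537 -0.11434773  0.11175868] [-5.85103045  0.18764801  5.71423825]
[1.27231417] [0.18486309 0.39207212] [[0.54004932 0.41092452]
 [0.5567056  0.26228245]]
6 [0.1158 0.0725] vss 0.12051715417046864
8 [0.1023 0.0988] vss 0.12051715417046864
[1.27231417 1.        ] [0.18486309 0.39207212] [[0.54004932 0.41092452]
 [0.5567056  0.26228245]]
6 [0.1158 0.0725] vss 0.12051715417200934
8 [0.1023 0.0988] vss 0.12051715417200934
```

```bash
python3 -m crank '[[[0,0.164,0,0,0,0],[0,0.102,0,0,0,0],[0,0.102,0,0,0,0],[0,0.102,0,0,0,0],[0,0.099,0,0,0,0],[0,0.099,0,0,0,0],[0,0.099,0,0,0,0],[0,0.099,0,0,0,0]]]' | head -2
python3 - <<'E'
from h import *
from sim import *
t,a,d,n,s=angle();o=bot.get_obs();print(t,a,d,n,o["ee_pos"],o["wrist_force"]);cv2.imwrite("pics/on1.png",cv2.resize(s[215:335,330:430],None,fx=5,fy=5,interpolation=cv2.INTER_CUBIC))
cv2.imwrite("pics/on1_top.png",cv2.resize(bot.camera("top")[150:205,265:375,::-1],None,fx=7,fy=7,interpolation=cv2.INTER_CUBIC)) if 0 else None
h=seq((8,.05),'c',(1,.147),(7,.092),'c',(1,.164),(3,.102),(4,.099),'c')
p=fit(h,[7,16,25],[.185,.54,a-.005]);r=run(h,p[0]);print(p,r[[7,16,25,26]],.036*p[0]*np.sin(.69)/1.008*T/.02)
E
```

```text
time: 8.2
ee_pos: [0.5385, -0.0975, 0.1118]
8.2 0.6950000000000001 0.34 110 [ 0.53842806 -0.09708246  0.11174463] [-6.76720194  0.24949787  7.15828979]
[1.27193794] [[ 1.84904953e-01  3.92146904e-01]
 [ 5.40165527e-01  4.11021424e-01]
 [ 6.89916745e-01  6.70230903e-04]
 [ 6.86008593e-01 -1.49275176e-01]] 0.12048151635704048
```

View pics/on1.png

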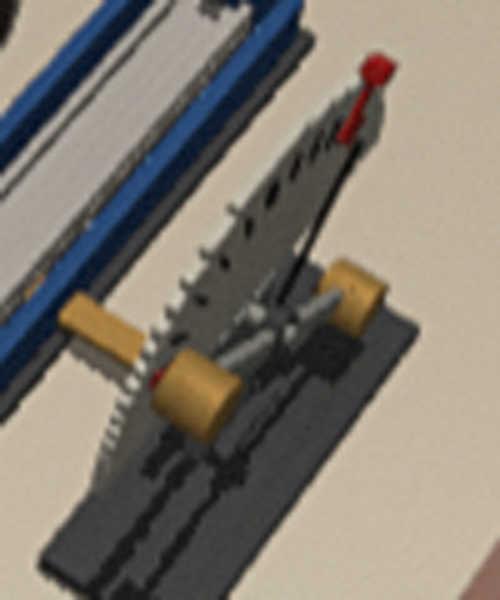

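The needle has come up close to the index, with its tip at crop (358,145) against the index end at (345,142). Part of that gap is parallax. I'll keep drawing and check the alignment from the top camera.

```bash
python3 -m crank '[[[0,0.19,0,0,0,0],[0,0.119,0,0,0,0],[0,0.119,0,0,0,0],[0,0.119,0,0,0,0]]]' | head -2
python3 - <<'E'
from h import *
from sim import *
h=seq((8,.05),'c',(1,.147),(7,.092),'c',(1,.164),(3,.102),(4,.099),'c',(1,.19),(3,.119),'c')
r=run(h,1.272);print(r[-5:])
t=bot.camera("top")[:,:,::-1];cv2.imwrite("pics/ontop.png",t)
cv2.imwrite("pics/ontopz.png",cv2.resize(t[155:190,265:335],None,fx=11,fy=11,interpolation=cv2.INTER_CUBIC))
# state plan for next
for f in(.117,.119): print(f,run(seq((1,1.6*f),(11,f)),1.272,1,*r[-1])[:,0].round(3))
mt=bot.camera_model("top")
for a in (.64,.66,.68,.70): print(a,proj(mt,[[.704,.0054+.104*np.sin(a),.1362+.104*np.cos(a)]]).round(1),proj(mt,[[.697,.0054+.104*np.sin(a),.1362+.104*np.cos(a)]]).round(1),proj(mt,[[.694,.0054+.1395*np.sin(a),.1362+.1395*np.cos(a)]]).round(1))
E
```

```text
time: 8.58
ee_pos: [0.5384, -0.0866, 0.1118]
[[ 0.68042117  0.0096007 ]
 [ 0.6811682   0.00834102]
 [ 0.68180656  0.00700202]
 [ 0.68233145  0.00562515]
 [ 0.67869891 -0.14326713]]
0.117 [0.673 0.674 0.675 0.675 0.675 0.675 0.674 0.674 0.673 0.672 0.672 0.671]
0.119 [0.674 0.675 0.677 0.678 0.679 0.681 0.682 0.682 0.683 0.684 0.684 0.684]
0.64 [[296.1 169.1]] [[296.1 171.5]] [[288.4 170.8]]
0.66 [[295.5 169.2]] [[295.6 171.6]] [[287.7 170.9]]
0.68 [[295.  169.3]] [[295.  171.6]] [[287. 171.]]
0.7 [[294.5 169.4]] [[294.5 171.7]] [[286.2 171.2]]
```

View pics/ontopz.png

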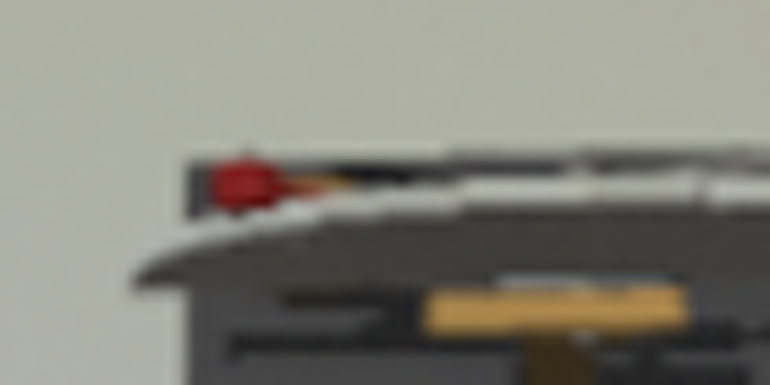

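In the top view the index head is at px (286.8,171.3), which gives about 0.685 rad. The needle tip sits next to the index end, so they agree. I'll hold this speed.

```bash
python3 -m crank '[[[0,0.196,0,0,0,0],[0,0.121,0,0,0,0],[0,0.121,0,0,0,0],[0,0.121,0,0,0,0],[0,0.12,0,0,0,0],[0,0.12,0,0,0,0],[0,0.12,0,0,0,0],[0,0.12,0,0,0,0],[0,0.12,0,0,0,0],[0,0.12,0,0,0,0],[0,0.12,0,0,0,0],[0,0.12,0,0,0,0],[0,0.12,0,0,0,0],[0,0.12,0,0,0,0]]]' | head -2
cat > st.py <<'E'
from h import *
from sim import *
import ast,sys
t,a,d,n,s=angle();o=bot.get_obs();print(t,a,d,n,o["ee_pos"].round(4),o["wrist_force"].round(1),o["opening"].round(4))
h=[(8,.05),'c',(1,.147),(7,.092),'c',(1,.164),(3,.102),(4,.099),'c',(1,.19),(3,.119),'c',(1,.196),(3,.121),(10,.12)]+list(ast.literal_eval(sys.argv[1]))
r=run(seq(*h,'c'),1.272);print("model",r[-10:-1,0].round(3),r[-1].round(3))
for f in(.118,.12,.122):print(f,run(seq((1,1.6*f),(13,f)),1.272,1,*r[-1])[::3,0].round(3))
E
python3 st.py "[]"
```

```text
time: 9.8
ee_pos: [0.5381, -0.0514, 0.1118]Traceback (most recent call last):
  File "st.py", line 4, in <module>
    t,a,d,n,s=angle();o=bot.get_obs();print(t,a,d,n,o["ee_pos"].round(4),o["wrist_force"].round(1),o["opening"].round(4))
                                                                                                   ^^^^^^^^^^^^^^^^^^
AttributeError: 'float' object has no attribute 'round'
```

```bash
tail -1 log.txt; sed -i 's/o\["opening"\].round(4)/o["opening"]/; s/^t,a,d/if len(sys.argv)<3: t,a,d/' st.py; python3 st.py "[]" nolook
```

```text
9.800 0.730 -0.05092
model [0.687 0.69  0.691 0.693 0.694 0.695 0.696 0.696 0.696] [ 0.692 -0.152]
0.118 [0.686 0.686 0.683 0.679 0.674]
0.12 [0.687 0.689 0.69  0.69  0.689]
0.122 [0.687 0.692 0.697 0.701 0.704]
```

Run:
```python
from sim import *
import sim
h=seq((8,.05),'c',(1,.147),(7,.092),'c',(1,.164),(3,.102),(4,.099),'c',(1,.19),(3,.119),'c',(1,.196),(3,.121),(10,.12),'c')
def run2(rows,sj,sk,b,a=0,w=0):
    J,k,B,r=.0074*sj,.036*sk,84*b,.012;out=[]
    for dt,dy in rows:
        n=max(1,round(dt/.002));hh=dt/n;v=dy/dt
        for _ in range(n): w+=hh*(B*r*(v-r*w)-k*np.sin(a))/J;a+=hh*w
        out.append((a,w))
    return np.array(out)
idx=[7,16,25,44];obs=np.array([.185,.54,.69,.725])
x=least_squares(lambda p:np.r_[(run2(h,*p)[idx,0]-obs)/.01,(p[0]/p[1]-1)/.05,(p[2]-1)/.1],[1.27,1.27,1]).x
r=run2(h,*x);print(x,r[idx,0].round(3),r[-1]);vs=.036*x[1]*np.sin(.685)/(1.008*x[2])*T/.02;print("vss",vs)
for f,g in((.105,.115),(.11,.115),(.107,.117),(.1,.116)):
  for n in(5,):
    print(f,g,[run2(seq((1,f*1.6),(n-1,f),(12,g)),*q,*st)[::2,0].round(3).tolist() for q,st in((x,r[-1]),((1.272,1.272,1),(.72,-.15)))])
```

```text
[1.23133075 1.24816569 0.99999993] [0.189 0.549 0.7   0.714] [ 0.71001743 -0.15671966]
vss 0.11751202350686882
0.105 0.115 [[0.702, 0.691, 0.673, 0.655, 0.642, 0.634, 0.631, 0.632, 0.636], [0.712, 0.699, 0.678, 0.655, 0.637, 0.624, 0.616, 0.613, 0.615]]
0.11 0.115 [[0.703, 0.696, 0.684, 0.672, 0.662, 0.654, 0.649, 0.647, 0.647], [0.713, 0.704, 0.689, 0.671, 0.656, 0.643, 0.634, 0.628, 0.626]]
0.107 0.117 [[0.702, 0.693, 0.678, 0.663, 0.653, 0.647, 0.646, 0.649, 0.654], [0.712, 0.701, 0.682, 0.663, 0.647, 0.636, 0.631, 0.629, 0.632]]
0.1 0.116 [[0.701, 0.686, 0.662, 0.639, 0.624, 0.617, 0.617, 0.623, 0.632], [0.711, 0.694, 0.667, 0.64, 0.619, 0.607, 0.602, 0.604, 0.61]]
```

```bash
python3 -m crank '[[[0,0.184,0,0,0,0],[0,0.115,0,0,0,0],[0,0.115,0,0,0,0],[0,0.115,0,0,0,0],[0,0.116,0,0,0,0],[0,0.117,0,0,0,0],[0,0.117,0,0,0,0],[0,0.117,0,0,0,0]]]' | head -2
python3 - <<'E'
from h import *
t,a,d,n,s=angle();o=bot.get_obs();print(t,a,d,n,o["ee_pos"].round(4),o["wrist_force"].round(1))
cv2.imwrite("pics/on2.png",cv2.resize(s[215:335,330:430],None,fx=5,fy=5,interpolation=cv2.INTER_CUBIC))
E
```

```text
time: 10.52
ee_pos: [0.5379, -0.0314, 0.1118]
10.5167 0.7000000000000002 0.34 110 [ 0.5379 -0.031   0.1118] [-10.2   0.3   8.5]
```

View pics/on2.png

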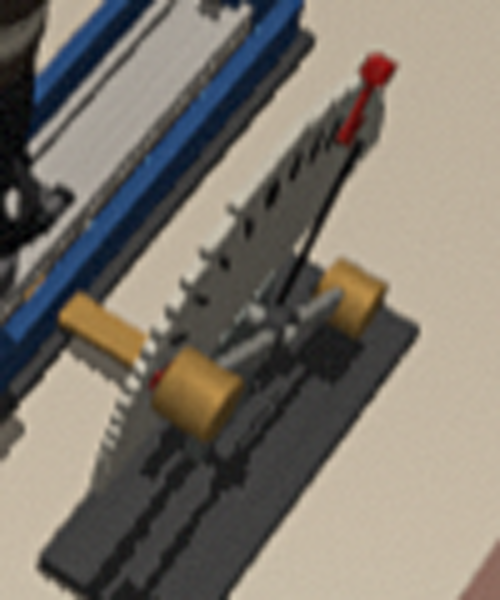

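Needle on the index, about 0.69 (tip at crop (358,145), unchanged from before). I'll continue with a tiny x correction for the track's yaw.

```bash
python3 -m crank '[[[-0.002,0.186,0,0,0,0],[-0.002,0.116,0,0,0,0],[-0.002,0.116,0,0,0,0],[-0.002,0.116,0,0,0,0],[-0.002,0.117,0,0,0,0],[-0.002,0.117,0,0,0,0],[-0.002,0.117,0,0,0,0],[-0.002,0.117,0,0,0,0],[-0.002,0.117,0,0,0,0],[-0.002,0.117,0,0,0,0],[-0.002,0.117,0,0,0,0],[-0.002,0.117,0,0,0,0]]]' | head -2
python3 - <<'E'
from h import *
t,a,d,n,s=angle();o=bot.get_obs();print(t,a,d,n,o["ee_pos"].round(4),o["wrist_force"].round(1))
E
```

```text
time: 11.57
ee_pos: [0.5377, -0.002, 0.1118]
11.5667 0.685 0.29 108 [ 0.5377 -0.0015  0.1118] [-9.  -0.5  8.2]
```

```bash
python3 -m crank '[[[-0.002,0.189,0,0,0,0],[-0.002,0.118,0,0,0,0],[-0.002,0.118,0,0,0,0],[-0.002,0.118,0,0,0,0],[-0.002,0.118,0,0,0,0],[-0.002,0.118,0,0,0,0],[-0.002,0.118,0,0,0,0],[-0.002,0.118,0,0,0,0],[-0.002,0.118,0,0,0,0],[-0.002,0.118,0,0,0,0],[-0.002,0.118,0,0,0,0],[-0.002,0.118,0,0,0,0],[-0.002,0.118,0,0,0,0],[-0.002,0.118,0,0,0,0]]]' | head -2
python3 - <<'E'
from h import *
t,a,d,n,s=angle();o=bot.get_obs();print(t,a,d,n,o["ee_pos"].round(4),o["wrist_force"].round(1))
E
```

```text
time: 12.78
ee_pos: [0.5374, 0.0325, 0.1118]
12.7833 0.7050000000000001 0.3 111 [0.5374 0.033  0.1118] [-7.   0.4  7. ]
```

```bash
python3 -m crank '[[[-0.003,0.185,0,0,0,0],[-0.003,0.116,0,0,0,0],[-0.003,0.116,0,0,0,0],[-0.003,0.116,0,0,0,0],[-0.003,0.116,0,0,0,0],[-0.003,0.116,0,0,0,0],[-0.003,0.116,0,0,0,0],[-0.003,0.116,0,0,0,0],[-0.003,0.117,0,0,0,0],[-0.003,0.117,0,0,0,0],[-0.003,0.117,0,0,0,0],[-0.003,0.117,0,0,0,0],[-0.003,0.117,0,0,0,0],[-0.003,0.117,0,0,0,0]]]' | head -2
python3 - <<'E'
from h import *
t,a,d,n,s=angle();o=bot.get_obs();print(t,a,d,n,o["ee_pos"].round(4),o["wrist_force"].round(1))
E
```

```text
time: 14.0
ee_pos: [0.537, 0.0665, 0.1118]
14.0 0.6900000000000002 0.29 111 [0.537  0.067  0.1118] [-4.3 -1.   6.4]
```

```bash
python3 -m crank '[[[-0.002,0.187,0,0,0,0],[-0.002,0.117,0,0,0,0],[-0.002,0.117,0,0,0,0],[-0.002,0.117,0,0,0,0],[-0.002,0.117,0,0,0,0],[-0.002,0.117,0,0,0,0],[-0.002,0.117,0,0,0,0],[-0.002,0.117,0,0,0,0],[-0.002,0.117,0,0,0,0],[-0.002,0.117,0,0,0,0],[-0.002,0.117,0,0,0,0],[-0.002,0.117,0,0,0,0],[-0.002,0.117,0,0,0,0],[-0.002,0.117,0,0,0,0],[-0.002,0.117,0,0,0,0],[-0.002,0.117,0,0,0,0],[-0.002,0.117,0,0,0,0],[-0.002,0.117,0,0,0,0]]]' | head -2
python3 - <<'E'
from h import *
t,a,d,n,s=angle();o=bot.get_obs();print(t,a,d,n,o["ee_pos"].round(4),o["wrist_force"].round(1))
E
Z='[[[0,0,0,0,0,0],[0,0,0,0,0,0],[0,0,0,0,0,0],[0,0,0,0,0,0],[0,0,0,0,0,0],[0,0,0,0,0,0],[0,0,0,0,0,0],[0,0,0,0,0,0],[0,0,0,0,0,0],[0,0,0,0,0,0],[0,0,0,0,0,0],[0,0,0,0,0,0],[0,0,0,0,0,0],[0,0,0,0,0,0],[0,0,0,0,0,0],[0,0,0,0,0,0],[0,0,0,0,0,0],[0,0,0,0,0,0],[0,0,0,0,0,0],[0,0,0,0,0,0]]]' ; echo
```

```text
time: 15.55
ee_pos: [0.5366, 0.1101, 0.1118]
15.55 0.7000000000000002 0.39 112 [0.5367 0.1106 0.1118] [-2.   0.4  5.6]
```

The needle has been on the index from about 8.2 s to 15.6 s. I'll hold still now and let it settle.

```bash
python3 -m crank '[[[0,0,0,0,0,0],[0,0,0,0,0,0],[0,0,0,0,0,0],[0,0,0,0,0,0],[0,0,0,0,0,0],[0,0,0,0,0,0],[0,0,0,0,0,0],[0,0,0,0,0,0],[0,0,0,0,0,0],[0,0,0,0,0,0],[0,0,0,0,0,0],[0,0,0,0,0,0],[0,0,0,0,0,0],[0,0,0,0,0,0],[0,0,0,0,0,0],[0,0,0,0,0,0],[0,0,0,0,0,0],[0,0,0,0,0,0],[0,0,0,0,0,0],[0,0,0,0,0,0]]]' | head -1
python3 -c "from h import *;print(angle()[:3])"
python3 -m crank '[[[0,0,0,0,0,0],[0,0,0,0,0,0],[0,0,0,0,0,0],[0,0,0,0,0,0],[0,0,0,0,0,0],[0,0,0,0,0,0],[0,0,0,0,0,0],[0,0,0,0,0,0],[0,0,0,0,0,0],[0,0,0,0,0,0],[0,0,0,0,0,0],[0,0,0,0,0,0],[0,0,0,0,0,0],[0,0,0,0,0,0],[0,0,0,0,0,0],[0,0,0,0,0,0],[0,0,0,0,0,0],[0,0,0,0,0,0],[0,0,0,0,0,0],[0,0,0,0,0,0]]]' | head -1
python3 -c "from h import *;print(angle()[:3])"
python3 -m crank '[[[0,0,0,0,0,0],[0,0,0,0,0,0],[0,0,0,0,0,0],[0,0,0,0,0,0],[0,0,0,0,0,0],[0,0,0,0,0,0],[0,0,0,0,0,0],[0,0,0,0,0,0],[0,0,0,0,0,0],[0,0,0,0,0,0],[0,0,0,0,0,0],[0,0,0,0,0,0],[0,0,0,0,0,0],[0,0,0,0,0,0],[0,0,0,0,0,0],[0,0,0,0,0,0],[0,0,0,0,0,0],[0,0,0,0,0,0],[0,0,0,0,0,0],[0,0,0,0,0,0]]]' | head -1
python3 -m crank '[[[0,0,0,0,0,0],[0,0,0,0,0,0],[0,0,0,0,0,0],[0,0,0,0,0,0],[0,0,0,0,0,0],[0,0,0,0,0,0],[0,0,0,0,0,0],[0,0,0,0,0,0],[0,0,0,0,0,0],[0,0,0,0,0,0],[0,0,0,0,0,0],[0,0,0,0,0,0],[0,0,0,0,0,0],[0,0,0,0,0,0],[0,0,0,0,0,0],[0,0,0,0,0,0],[0,0,0,0,0,0],[0,0,0,0,0,0],[0,0,0,0,0,0],[0,0,0,0,0,0]]]' | head -1
python3 -m crank '[[[0,0,0,0,0,0],[0,0,0,0,0,0],[0,0,0,0,0,0],[0,0,0,0,0,0],[0,0,0,0,0,0],[0,0,0,0,0,0],[0,0,0,0,0,0],[0,0,0,0,0,0],[0,0,0,0,0,0],[0,0,0,0,0,0],[0,0,0,0,0,0],[0,0,0,0,0,0],[0,0,0,0,0,0],[0,0,0,0,0,0],[0,0,0,0,0,0],[0,0,0,0,0,0],[0,0,0,0,0,0],[0,0,0,0,0,0],[0,0,0,0,0,0],[0,0,0,0,0,0]]]' | head -1
python3 -c "from h import *;print(angle()[:3])"
python3 -m crank '[[[0,0,0,0,0,0],[0,0,0,0,0,0],[0,0,0,0,0,0],[0,0,0,0,0,0],[0,0,0,0,0,0],[0,0,0,0,0,0],[0,0,0,0,0,0],[0,0,0,0,0,0],[0,0,0,0,0,0],[0,0,0,0,0,0],[0,0,0,0,0,0],[0,0,0,0,0,0],[0,0,0,0,0,0],[0,0,0,0,0,0],[0,0,0,0,0,0],[0,0,0,0,0,0],[0,0,0,0,0,0],[0,0,0,0,0,0],[0,0,0,0,0,0],[0,0,0,0,0,0]]]' | head -1
python3 -m crank '[[[0,0,0,0,0,0],[0,0,0,0,0,0],[0,0,0,0,0,0],[0,0,0,0,0,0],[0,0,0,0,0,0],[0,0,0,0,0,0],[0,0,0,0,0,0],[0,0,0,0,0,0],[0,0,0,0,0,0],[0,0,0,0,0,0],[0,0,0,0,0,0],[0,0,0,0,0,0],[0,0,0,0,0,0],[0,0,0,0,0,0],[0,0,0,0,0,0],[0,0,0,0,0,0],[0,0,0,0,0,0],[0,0,0,0,0,0],[0,0,0,0,0,0],[0,0,0,0,0,0]]]'
python3 -c "from h import *;print(angle()[:3])"
```

```text
time: 17.27
(17.2667, np.float64(-0.21999999999999997), np.float64(0.04))
time: 18.98
(18.9833, np.float64(0.050000000000000044), np.float64(0.09))
time: 20.7
time: 22.37
time: 24.03
(24.0333, np.float64(0.0), np.float64(0.02))
time: 25.75
time: 27.42
ee_pos: [0.5367, 0.1105, 0.1118]
tcp_rot: [180.0, -0.0, 90.1]
wrist_force: [-3.2, -0.2, 4.5]
opening: 0.0241
grasp_force: 34.3
(27.4167, np.float64(0.0), np.float64(0.06))
```

```bash
python3 -m crank '[[[0,0,0,0,0,0],[0,0,0,0,0,0],[0,0,0,0,0,0]]]' 0 20 | head -1
python3 -m crank '[[[0,0,0,0,0,0],[0,0,0,0,0,0],[0,0,0,0,0,0],[0,0,0,0,0,0],[0,0,0,0,0,0],[0,0,0,0,0,0],[0,0,0,0,0,0],[0,0,0,0,0,0]]]' 1
python3 -c "from h import *;print(angle()[:3])"
```

```text
time: 27.72
time: 28.38
ee_pos: [0.5365, 0.1102, 0.1113]
tcp_rot: [-180.0, 0.0, 90.1]
wrist_force: [0.2, 0.1, -0.2]
opening: 0.0854
grasp_force: 0.0
(28.3833, np.float64(0.0050000000000001155), np.float64(0.06))
```

Released, with the needle still at zero. I'll rise straight up, clear of everything.

```bash
python3 -m crank '[[[0,0,0.3,0,0,0],[0,0,0.6,0,0,0],[0,0,0.9,0,0,0],[0,0,0.9,0,0,0],[0,0,0.9,0,0,0],[0,0,0.9,0,0,0],[0,0,0.9,0,0,0],[0,0,0.6,0,0,0],[0,0,0.3,0,0,0],[0,0,0,0,0,0],[0,0,0,0,0,0],[0,0,0,0,0,0]]]' | head -2
python3 - <<'E'
from h import *
t,a,d,n,s=angle();print(t,a,d);cv2.imwrite("pics/end.png",s)
E
```

```text
time: 29.43
ee_pos: [0.5362, 0.1102, 0.2365]
29.4333 0.0 0.07
```

View pics/end.png

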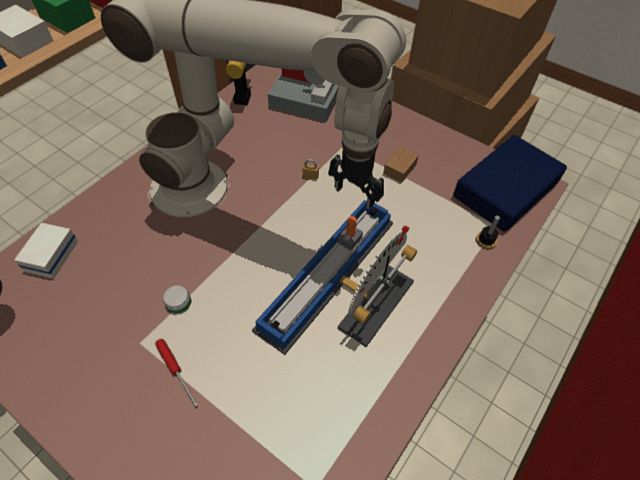

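The trolley stands free on the track with its post at (351,230), short of the far buffer. The needle is upright, the bystanders look unmoved and the gripper is clear.

```bash
python3 -c "from workcell import bot;print(bot.job_done())"
```

```text
the job is handed in; nothing more can be done
None
```

The job is handed in: the needle was held on the index (about 0.685 rad by my measurement, readings 0.68–0.725) for about 7 s, then settled to zero before I released the trolley on the track short of the far buffer, finishing at about 29.5 s with nothing else moved.

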